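# Push a rejected bearing cap through the sprung flap of the reject bin

### The job

Push the yellow spring flap open with one finger and hold it open while your other finger pushes the red-marked bearing cap along its lane, through the doorway, until it drops into the red reject bin; then take the hand away so that the flap swings shut. Use the finger, not the cap, to move the flap, and do not lift the cap. Leave the green-marked caps and everything else on the bench where they are.

Things in the scene. Friction and masses are not known exactly. Their poses are not given: they have to be found in the camera images.
- station: Fixed inspection station 264 x 235 mm. Origin at table level under the doorway; +x = pushing direction (within 0.3 rad of world +x), +y = left of it. Grey deck: top 64 mm above the table, x -140 to +12, y -160 to +75 mm, ending at x = 12 in a sheer drop into the bin. Right of the lane the deck is free from y = 4 to -100 mm. In what follows x, y are the station's, in mm.
- lane (a point): End of the lane at the doorway, on the deck (x -4, y 28, 64 mm up). The lane runs along the station's x between two low aluminium rails, 3 mm wide, 8 mm high, inner faces at y = 8 and 48, from x = -130 to -4. The doorway (x = 0) has no lintel; hinge post y -64 to -52, top 116 mm above the table; stop post y 53.5 to 63.5, top at 112 mm.
- bin (a point): Centre of the red reject bin's floor (x 67, y 0, 4 mm above the table). Inside x 12 to 122, y -75 to 75; walls reach 64 mm above the table at -y and 90 mm at +y and the far end. Open above.
- flap (a joint): Yellow flap's angle, rad: 0 shut (across the doorway at x = 0), up to 1.5. Pushed towards +x it swings over the bin about its upright hinge at the right (-y) post. A spring always shuts it: 0.06 N m when shut, 0.13 N m at 1.4 rad, lightly damped; let go, it shuts within about 1 s.
- flap_hinge (a point): The flap's upright hinge axis, at x 0, y -52, 88 mm above the table (mid-height of the flap). The flap is a plate 4 mm thick, from 2 to 102 mm from this axis, 68 to 108 mm above the table (4 to 44 mm above the deck).
- flap_edge (a point): Middle of the flap's free upright edge, 102 mm from the hinge axis; moves with the flap.
- cap: The reject: loose steel bearing cap lying on its back, a U-shaped block with red tops, 40 mm long (its x, along the lane), 34 wide, 26 high (base 12 mm, uprights 9 mm thick at both ends: the end faces are plain 34 x 26 mm), 0.1 to 0.2 kg. Origin: centre of its underside. Starts in the lane, centre 60 to 85 mm before the doorway, within 0.04 rad of straight.
- good_a: Loose good cap, same shape as the reject, green-painted tops, on the deck at its right side (station y about -125 mm). Origin at the centre of its underside. Leave alone.
- good_b: Second good cap with green tops, also at the deck's right side (station y about -125 mm). Leave alone.
- spring_a: Valve spring standing on the bench, 27 mm diameter, 43 mm high, origin at the centre of its underside. Leave alone.
- spring_b: Second valve spring, same. Leave alone.
- valve: Engine valve standing on its 38 mm head, stem 8 mm, 105 mm high, origin under its head. Leave alone.
- piston: Aluminium piston standing on the bench, 82 mm diameter, 55 mm high, origin at the centre of its underside. Leave alone.
- can: Blue spray can, 60 mm diameter, 160 mm high, origin at the centre of its underside. Leave alone.
Things that resemble listed ones, but are neither listed nor needed, are in the scene too. What is shaped like the cap but pink or purple is not meant.

How it is judged (in metres and radians):
On the way, in this order (a step that is already met when the one before it is completed fails the run):
1. a finger holds the flap well open (over 0.6 rad) while the red cap's centre is still before the doorway (value of joint flap above 0.6 rad and contact force between the fingers and flap above 0.1 N and x of cap in the frame of station below 0 m), for 0.05 s.
2. the red cap's centre passes beyond the doorway while a finger holds the flap open (x of cap in the frame of station above 0.005 m and value of joint flap above 0.6 rad and contact force between the fingers and flap above 0.1 N).
At the end, for the whole second after the job is handed in: The red-marked cap lies at rest inside the reject bin, below the deck (its origin less than 50 mm above the table), the flap is shut (under 0.08 rad), and every other loose thing is within 20 mm of where it started (x of cap in the frame of station between 0.012 and 0.124 m and y of cap in the frame of station between -0.077 and 0.077 m and height (world z) of cap below 0.05 m and linear speed of cap below 0.02 m/s and value of joint flap below 0.08 rad and distance of each of good_a, good_b, spring_a, spring_b, valve, piston, can from where it was at the start of the episode below 0.02 m); the robot touches nothing.
It fails at once if the red cap pushes against the flap (over 0.4 N) (contact force between cap and flap above 0.4 N).
It fails at once if the red cap is lifted (over 15 mm above the deck) (height (world z) of cap above 0.079 m).
It fails at once if another loose thing is moved (over 20 mm) (distance of any of good_a, good_b, spring_a, spring_b, valve, piston, can from where it was at the start of the episode above 0.02 m).
It also fails if it takes over 38 s, if anything falls off the work surface, if the arm or the gripper's body presses on something with over 40 N, if the wrist force passes 120 N, or if a joint passes its speed limit or range.

### The arm

A 6-joint arm with a two-finger parallel gripper is mounted at the origin on the work surface. World frame = base frame: x ahead of the robot, y to its left, z up, the work surface at z = 0. Lengths are in m, angles in degrees, forces in N, time in s.
With the tool pointing down it reaches from about 0.4 to 0.825 m from the base axis. Payload 7 kg.
Tool frame: the origin (TCP) lies on the centre line of the jaws, within the pads' length; the fingertips stand 8 mm ahead of it and the grasp point (between the pads) lies 11 mm behind it; z points along the fingers, y is the line along which they close (so a half turn about z gives the same grasp; the last joint's range is limited). The gripper opens to 88 mm and grips with 3 to 60 N. Pads are 19 mm wide; open, the fingers measure 130 mm over their backs; the gripper's body (78 mm by 193 mm) begins 47 mm behind the grasp point.
Start: joints at [-46.977, 20.546, 0.682, 0, -70.136, -16.507], TCP at [0.301, -0.604, 0.235] pointing down, gripper open.
Joint ranges: [-176.03, 176.03], [-82.01, 121.73], [-58.28, 71.71], [-173.87, 95.51], [-174.79, -0.11], [-173.66, 173.66]. Speed limits (degrees/s): [136.94, 136.94, 172.46, 180, 180, 180].

### API

Orientations are given as [roll, pitch, yaw] about the fixed x, y, z axes, in that order (R = Rz(yaw) Ry(pitch) Rx(roll)).
In Python, from plant import ctrl, vision gives the robot as it stands. The module is installed in compiled form; this text tells all that it offers.
- The arm moves only by the tool move_arm, never from a script. Its argument "moves" is one flat list of numbers, 7 for each row, row after row: the finger opening in cm, from 0 to 8.76, then the shift along the tool's x, y, z in cm, then the turn, a rotation vector about the tool's x, y, z in rad. A call has 1 to 8 rows; each row shifts and turns the commanded pose from where the row before left it, along the tool's axes as they then stand; what a row does not reach is not made up. A row lasts 1/10 s, in which the tool goes at most 50 mm and 8.59 degrees, less where a joint would pass 70% of its speed; a pose out of reach is approached as far as the arm can. A call with a gripper value outside its range is refused whole. The fingers move at their own pace and stop on an object; the grip force is fixed at half the most. Time passes only in rows, so rows that do not move let the fingers close. It gives the time, the measured TCP pose, the force, the opening and the grip force at its end, in the units of the state.
- ctrl.get_obs(): the state, without advancing time (a new reading comes with each control period).
- vision.snapshot(name): name is "scene" or "top" or "wrist"; returns (picture, depth): 420x560x3 uint8, red, green, blue; 420x560 float32, m along the optical axis (not along the pixel's ray), 0 where there is no reading.
- vision.camera_model(name): a dict with "vertical_fov" (degrees; the focal length in pixels is half the picture's height over the tangent of half this angle, whatever the lens; pixels are square), "cx", "cy" (the principal point, pixels), "cam_to_world" (4x4, takes a point from camera to world coordinates). Camera axes: x right, y down, z forward; pixel columns grow to the right and rows downward; lengths in m; the calibration is good to about 2 mm. A picture is of the moment at which its call begins: read the wrist's pose just before it. camera_model takes no time and is no camera call; for the wrist camera it gives the pose at the moment of the call.
- ctrl.close_job(): hands the job in; it is judged then, once.
The state is a dict: "clock": time; "joint_pos": joint angles; "qvel": joint speeds; "tau": joint torques, N m; "tool_pos": TCP position; "orientation": TCP orientation; "force": force on the tool from outside, world axes, zero at the start; "moment": the same for the moment, N m; "opening": finger opening in m; "gripper_force": force on a finger pad.
Only numpy, scipy, OpenCV 4.12 (cv2) and the standard library are available. Lean on these libraries where they do the work, as an engineer would, in place of code of your own. Each camera call takes 0.05 s, during which the arm holds its last target. There are 200 camera calls.

## Working session

There is one attempt and no reset: what is moved stays moved. The work goes in short steps, Python scripts to look and compute and a tool call to move; the robot and the scene stay as the last step left them, time stands still between calls to the robot, and variables do not carry over. Pictures are saved under pics/ and viewed, at most 10 in all, crops included, and the job is handed in when it is done.

Besides the shell and the picture viewer there is one more tool, called after "Emit:" as name(argument=value, ...), one argument or row to a line, values as JSON. move_arm: Moves the arm, as the interface text tells. Its arguments: {"type":"object","properties":{"moves":{"type":"array"}},"required":["moves"]}

```bash
mkdir -p pics; python3 - <<'E'
from plant import ctrl, vision
import cv2,numpy as np
print(ctrl.get_obs())
for n in ("scene","top"):
    p,d=vision.snapshot(n); m=vision.camera_model(n); print(n,m)
    cv2.imwrite(f"pics/{n}0.png",p[:,:,::-1]); np.savez(f"{n}0.npz",p=p,d=d,M=m["cam_to_world"],f=210/np.tan(np.radians(m["vertical_fov"]/2)),c=[m["cx"],m["cy"]])
E
```

```text
{'clock': 0.0, 'joint_pos': array([-4.69774468e+01,  2.05935810e+01,  6.34813292e-01, -2.04189557e-02,
       -7.01342585e+01, -1.65058507e+01]), 'qvel': array([ 0.01940002, -0.10820421,  0.07042577,  0.00639741, -0.06770554,
        0.09955775]), 'tau': array([-1.03990391e-05, -5.82719350e+01,  2.93053436e+01,  6.99719712e+00,
        6.72708979e-03, -2.02061574e-04]), 'tool_pos': array([ 0.30112773, -0.60359713,  0.23360539]), 'orientation': array([ 1.79905353e+02, -8.02865637e-03, -1.53490245e+02]), 'force': array([ 0.53060526, -0.07117628,  0.08676838]), 'moment': array([ 0.03224283,  0.02501682, -0.01547161]), 'gripper_force': 0.0, 'opening': 0.08803594897955708}
scene {'vertical_fov': 49.79928711574678, 'cx': 281.8317624422741, 'cy': 213.2525929707325, 'cam_to_world': array([[-0.70680017,  0.45055092, -0.54537821,  1.14587085],
       [ 0.70729554,  0.46414954, -0.53319623,  0.54636729],
       [ 0.01290499, -0.76260676, -0.64673363,  0.76534921],
       [ 0.        ,  0.        ,  0.        ,  1.        ]])}
top {'vertical_fov': 52.55569103956356, 'cx': 280.4112617115778, 'cy': 211.6442379591191, 'cam_to_world': array([[-0.16324369, -0.96190587,  0.21929114,  0.33782156],
       [-0.98657704,  0.15822333, -0.04038709,  0.01009858],
       [ 0.0041516 , -0.22294054, -0.9748232 ,  1.01188979],
       [ 0.        ,  0.        ,  0.        ,  1.        ]])}
```

View pics/scene0.png

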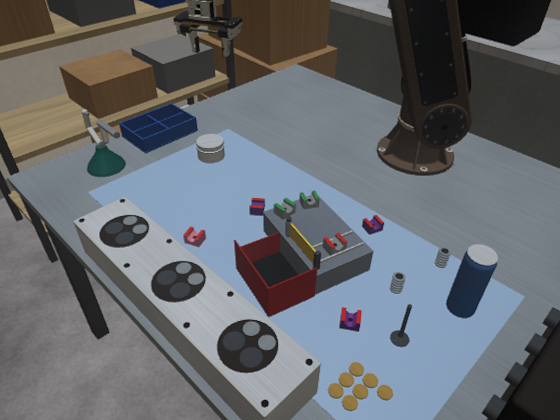

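View pics/top0.png

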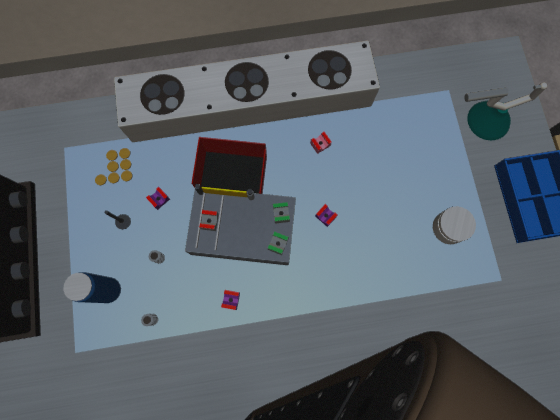

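The red-marked cap in the lane is at top (208,220) and scene (335,242). The lookalikes are off the deck:
- **Pink or purple:** top (158,198), (326,215), (231,300).
- **Red/pink, lying on the bench:** top (320,143), scene (195,237).

The green caps are at top (281,212) and (278,243), and the yellow flap runs from (197,188) to (252,194). Next I'll measure the station frame and the cap, and make an enlarged crop.

```bash
cat > h.py <<'E'
import numpy as np, cv2
def load(n):
    z=np.load(n+"0.npz"); return z["p"],z["d"],z["M"],float(z["f"]),z["c"]
def ray(uv,z,M,f,c):
    uv=np.atleast_2d(uv).astype(float); r=np.c_[(uv-c)/f,np.ones(len(uv))]@M[:3,:3].T
    o=M[:3,3]; return o+r*((z-o[2])/r[:,2])[:,None]
def cloud(d,M,f,c):
    v,u=np.mgrid[:420,:560]; P=np.stack([(u-c[0])/f*d,(v-c[1])/f*d,d],-1)@M[:3,:3].T+M[:3,3]
    P[d==0]=np.nan; return P
E
python3 - <<'E'
from h import *
p,d,M,f,c=load("top"); P=cloud(d,M,f,c)
h=cv2.cvtColor(p,cv2.COLOR_RGB2HSV)
box=np.zeros((420,560),bool); box[185:270,180:300]=1
dk=box&(abs(P[...,2]-.064)<.006)
def big(m):
    n,l,s,_=cv2.connectedComponentsWithStats(m.astype(np.uint8)); return l==1+s[1:,4].argmax()
dk=big(dk); pts=P[dk][:,:2]
print("deck z",np.median(P[dk][:,2]),"rect",cv2.minAreaRect((pts*1000).astype(np.float32)))
y=big((h[...,0]>18)&(h[...,0]<35)&(h[...,1]>120)&box); v,u=np.nonzero(y)
print("flap z",np.percentile(P[y][:,2],[10,50,90]),"px",u.min(),u.max(),v.min(),v.max())
q=ray(np.c_[u,v],.108,M,f,c)[:,:2]*1000
print("flap rect",cv2.minAreaRect(q.astype(np.float32)))
r=((h[...,0]<8)|(h[...,0]>172))&(h[...,1]>130)&(h[...,2]>80)
r[:205]=0;r[235:]=0;r[:,:195]=0;r[:,222:]=0
n,l,s,ce=cv2.connectedComponentsWithStats(r.astype(np.uint8))
for i in range(1,n):
    m=l==i; v,u=np.nonzero(m); 
    if len(v)>5: print("red",len(v),ce[i],np.nanmedian(P[m][:,2]),ray(ce[i],.09,M,f,c)*1000, cv2.minAreaRect((ray(np.c_[u,v],.09,M,f,c)[:,:2]*1000).astype(np.float32)))
cv2.imwrite("pics/crop1.png",cv2.resize(p[180:270,175:300,::-1],None,fx=6,fy=6,interpolation=cv2.INTER_CUBIC))
E
```

```text
deck z 0.06356592636790803 rect ((547.8790283203125, 62.037322998046875), (235.22793579101562, 171.15188598632812), 74.50778198242188)
flap z [0.07365288 0.09630675 0.10791179] px 201 247 187 196
flap rect ((606.6012573242188, 87.84922790527344), (103.42611694335938, 13.82408618927002), 74.77188110351562)
red 60 [208.96666667 212.16666667] 0.09044523501870128 [[569.78921416 128.69620188  90.        ]] ((569.6240844726562, 128.75035095214844), (32.31334686279297, 8.996670722961426), 73.37619018554688)
red 61 [206.50819672 225.83606557] 0.09053310302658812 [[539.98403654 137.94627301  90.        ]] ((539.926513671875, 137.9122772216797), (32.70882797241211, 9.152832984924316), 72.42264556884766)
```

View pics/crop1.png

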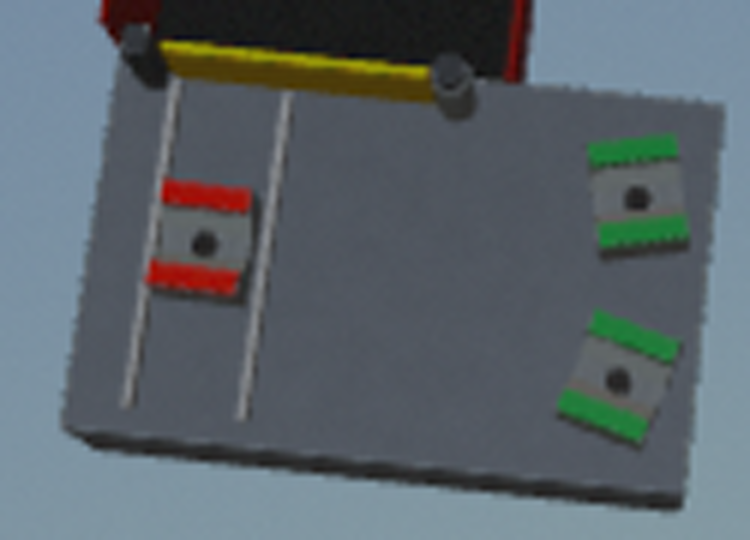

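The crop confirms it: crop (200,240) is the steel U-block with red tops, between the rails. Measured values:

| Item | Value |
|---|---|
| Station origin | (0.6115, 0.0885) |
| Station yaw | −15.4° |
| Deck height | 63.6 mm |
| Cap, station frame | (−66.4, 28.2), tops at 90 mm, which fits the description |

I'll set the fingers 60 mm apart, with the tool's y axis 36° off the lane. One finger then sits behind the cap and the other leads at the flap, about y −20.

Emit:
move_arm(
  moves=[6, 0, 0, 0, 0, 0, -0.1055, 6, 0, 0, 0, 0, 0, -0.1055, 6, -3.96, 2.557, 0, 0, 0, 0, 6, -3.96, 2.557, 0, 0, 0, 0, 6, -3.96, 2.557, 0, 0, 0, 0, 6, -3.96, 2.557, 0, 0, 0, 0, 6, -3.96, 2.557, 0, 0, 0, 0, 6, -3.96, 2.557, 0, 0, 0, 0],
)

```text
clock: 0.9
tool_pos: [0.3913, -0.334, 0.2343]
orientation: [180.0, -0.0, -141.4]
force: [1.0, 0.5, 0.1]
opening: 0.0605
gripper_force: 0.0
```

Emit:
move_arm(
  moves=[6, -3.96, 2.557, 0, 0, 0, 0, 6, -3.96, 2.557, 0, 0, 0, 0, 6, -3.96, 2.557, 0, 0, 0, 0, 6, -3.96, 2.557, 0, 0, 0, 0, 6, -3.96, 2.557, 0, 0, 0, 0, 6, -3.96, 2.557, 0, 0, 0, 0, 6, -3.96, 2.557, 0, 0, 0, 0, 6, -3.96, 2.557, 0, 0, 0, 0],
)

```text
clock: 1.7
tool_pos: [0.5112, 0.0237, 0.2346]
orientation: [180.0, 0.0, -141.4]
force: [1.9, -0.4, -0.2]
opening: 0.0599
gripper_force: 0.0
```

Emit:
move_arm(
  moves=[6, -3.96, 2.557, 0, 0, 0, 0, 6, -3.96, 2.557, 0, 0, 0, 0, 6, 0, 0, 0, 0, 0, 0, 6, 0, 0, 0, 0, 0, 0],
)

```text
clock: 2.1
tool_pos: [0.5409, 0.112, 0.2337]
orientation: [180.0, -0.1, -141.3]
force: [-0.5, -0.0, 0.7]
opening: 0.0601
gripper_force: 0.0
```

```bash
cat > look.py <<'E'
import sys
from plant import ctrl, vision
from h import *
o=ctrl.get_obs(); m=vision.camera_model("wrist"); p,d=vision.snapshot("wrist")
n=sys.argv[1]; cv2.imwrite(f"pics/{n}.png",p[:,:,::-1])
np.savez(n+"0.npz",p=p,d=d,M=m["cam_to_world"],f=210/np.tan(np.radians(m["vertical_fov"]/2)),c=[m["cx"],m["cy"]])
O=np.array([611.5,88.5]);a=np.radians(-15.4);R=np.array([[np.cos(a),np.sin(a)],[-np.sin(a),np.cos(a)]])
print(o["clock"],o["tool_pos"],o["orientation"],o["opening"],"station xy",R@(o["tool_pos"][:2]*1000-O))
E
python3 look.py w1
```

```text
2.1 [0.54091497 0.11198249 0.2337285 ] [ 1.79977500e+02 -9.44954648e-02 -1.41287590e+02] 0.06013997619597877 station xy [-74.28661918   3.89507643]
```

View pics/w1.png

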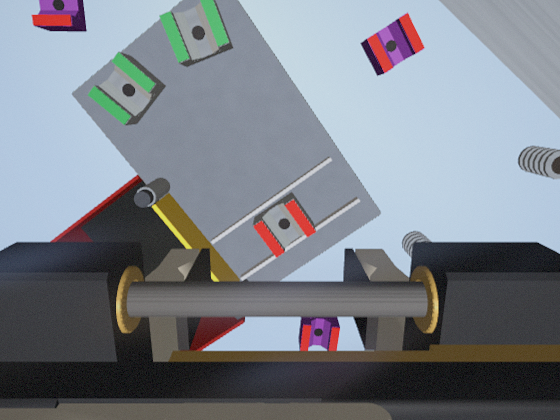

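The wrist view shows the red cap at (285,224) between the rails, with the flap and hinge post at (150,195). The fingers straddle the view, at x ≈ 190 (flap side) and x ≈ 365 (cap side). I'll cross-check the cap and the right rail from this view.

```bash
python3 - <<'E'
from h import *
p,d,M,f,c=load("w1"); P=cloud(d,M,f,c)*1000
O=np.array([611.5,88.5]);a=np.radians(-15.4);R=np.array([[np.cos(a),np.sin(a)],[-np.sin(a),np.cos(a)]])
h=cv2.cvtColor(p,cv2.COLOR_RGB2HSV)
S=np.dstack([(P[...,:2]-O)@R.T,P[...,2]])
roi=np.zeros(d.shape,bool); roi[185:262,245:325]=1
r=roi&((h[...,0]<8)|(h[...,0]>172))&(h[...,1]>130)&(abs(S[...,2]-90)<3)
print("red tops n",r.sum(),"rect",cv2.minAreaRect(S[r][:,:2].astype(np.float32)),"z",np.median(S[r][:,2]))
for nm,x0,x1,y0,y1 in (("right rail",205,335,150,248),("left rail",240,362,195,285)):
    m=np.zeros(d.shape,bool); m[y0:y1,x0:x1]=1
    m&=(h[...,2]>150)&(h[...,1]<60)&(S[...,2]>66)&(S[...,2]<76)
    m&=(abs(S[...,1]-(6.5 if nm[0]=="r" else 49.5))<8)
    q=S[m]; print(nm,len(q),np.polyfit(q[:,0],q[:,1],1),q[:,0].min(),q[:,0].max(),np.median(q[:,2]))
m=(h[...,0]>18)&(h[...,0]<35)&(h[...,1]>120)&(abs(S[...,2]-107)<4)&(abs(S[...,0])<15); q=S[m]
print("flap top",len(q),np.polyfit(q[:,1],q[:,0],1),q[:,1].min(),q[:,1].max())
E
```

```text
red tops n 752 rect ((-64.09898376464844, 27.434349060058594), (32.87907028198242, 39.437171936035156), 88.86375427246094) z 91.5913155112639
right rail 653 [1.46827171e-03 5.75115351e+00] -130.93558500873866 0.4581921357284238 72.61339530458704
left rail 502 [-2.17447596e-04  4.89080923e+01] -127.80716295903721 -1.0469723314076713 72.49301214635528
flap top 502 [-0.00592042  1.56182066] -50.632257301882845 29.393766018678477
```

Both views agree to within 2 mm. I'll descend behind the cap with the fingertips 10 mm above the deck, clear of the rails.

Emit:
move_arm(
  moves=[6, 0, 0, 4, 0, 0, 0, 6, 0, 0, 4, 0, 0, 0, 6, 0, 0, 4, 0, 0, 0, 6, 0, 0, 3.2, 0, 0, 0, 6, 0, 0, 0, 0, 0, 0, 6, 0, 0, 0, 0, 0, 0],
)

```text
clock: 2.75
tool_pos: [0.5413, 0.1101, 0.0833]
orientation: [-180.0, -0.0, -141.4]
force: [0.2, -1.1, 1.3]
opening: 0.0605
gripper_force: 0.0
```

Emit:
move_arm(
  moves=[6, -0.47, -0.647, 0, 0, 0, 0, 6, -0.47, -0.647, 0, 0, 0, 0, 6, -0.47, -0.647, 0, 0, 0, 0, 6, -0.47, -0.647, 0, 0, 0, 0, 6, -0.47, -0.647, 0, 0, 0, 0, 6, -0.47, -0.647, 0, 0, 0, 0, 6, 0, 0, 0, 0, 0, 0],
)

```text
clock: 3.45
tool_pos: [0.588, 0.0979, 0.0823]
orientation: [180.0, -0.0, -141.4]
force: [-2.3, 0.2, 1.1]
opening: 0.0598
gripper_force: 1.1
```

```bash
python3 look.py w2; python3 - <<'E'
from plant import vision
import cv2,numpy as np
a=cv2.imread("pics/w2.png"); p,_=vision.snapshot("scene")
b=cv2.resize(p[180:320,220:400,::-1],(540,420))
t,_=vision.snapshot("top"); 
cv2.imwrite("pics/s2.png",cv2.resize(np.hstack([a,b]),(800,306)))
E
```

```text
3.45 [0.58802417 0.09785761 0.08233678] [ 1.79990305e+02 -3.79124198e-02 -1.41439456e+02] 0.05979447472648278 station xy [-25.11790897   2.78748115]
```

View pics/s2.png

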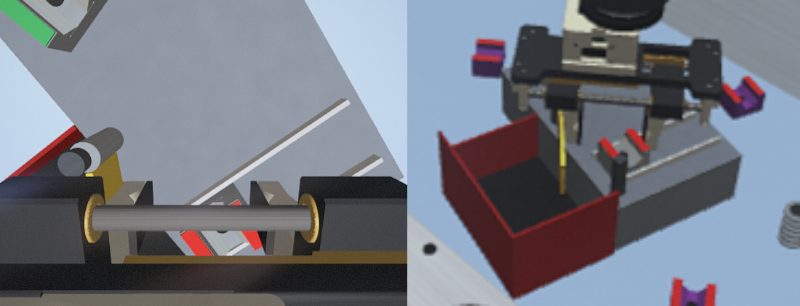

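The flap finger has swung the flap out over the bin (scene crop (562,150)), and the other finger is against the cap's back, still before the doorway. The push can continue.

Emit:
move_arm(
  moves=[6, -0.47, -0.647, 0, 0, 0, 0, 6, -0.47, -0.647, 0, 0, 0, 0, 6, -0.47, -0.647, 0, 0, 0, 0, 6, -0.47, -0.647, 0, 0, 0, 0, 6, -0.47, -0.647, 0, 0, 0, 0, 6, -0.47, -0.647, 0, 0, 0, 0, 6, 0, 0, 0, 0, 0, 0, 6, 0, 0, 0, 0, 0, 0],
)

```text
clock: 4.4
tool_pos: [0.6346, 0.086, 0.0828]
orientation: [-180.0, 0.1, -141.4]
force: [1.4, 1.9, -0.2]
opening: 0.0596
gripper_force: 1.0
```

```bash
python3 look.py w3; python3 - <<'E'
from plant import vision
import cv2,numpy as np
a=cv2.imread("pics/w3.png"); p,_=vision.snapshot("scene")
b=cv2.resize(p[180:320,220:400,::-1],(540,420))
cv2.imwrite("pics/s3.png",cv2.resize(np.hstack([a,b]),(800,306)))
E
```

```text
4.4 [0.63455443 0.08599532 0.08278092] [-1.79958757e+02  1.01728743e-01 -1.41374618e+02] 0.05959815824894529 station xy [22.89180456  3.70749432]
```

View pics/s3.png

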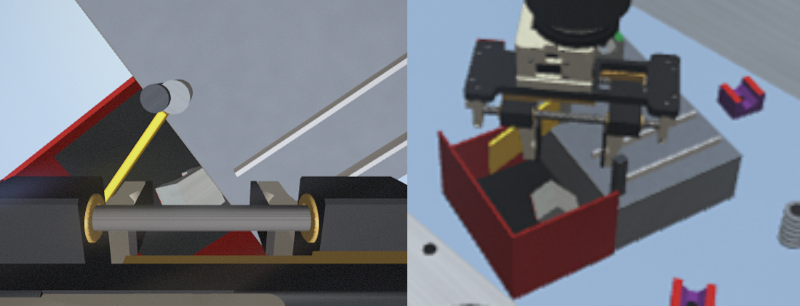

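The cap has dropped into the bin (scene crop (550,195)), and the flap is still held wide open at (515,145). I'll lift straight up so the flap swings shut.

Emit:
move_arm(
  moves=[6, 0, 0, -2, 0, 0, 0, 6, 0, 0, -2, 0, 0, 0, 6, 0, 0, -4, 0, 0, 0, 6, 0, 0, -4, 0, 0, 0, 6, 0, 0, -4, 0, 0, 0, 6, 3, 3, -1, 0, 0, 0, 6, 3, 3, 0, 0, 0, 0, 6, 3, 3, 0, 0, 0, 0],
)

```text
clock: 5.3
tool_pos: [0.5056, 0.0993, 0.2527]
orientation: [-180.0, 0.0, -141.4]
force: [-0.4, 0.2, 1.2]
opening: 0.06
gripper_force: 0.0
```

Emit:
move_arm(
  moves=[6, 0, 0, 0, 0, 0, 0, 6, 0, 0, 0, 0, 0, 0, 6, 0, 0, 0, 0, 0, 0, 6, 0, 0, 0, 0, 0, 0, 6, 0, 0, 0, 0, 0, 0, 6, 0, 0, 0, 0, 0, 0, 6, 0, 0, 0, 0, 0, 0, 6, 0, 0, 0, 0, 0, 0],
)

```text
clock: 6.1
tool_pos: [0.5073, 0.0997, 0.2523]
orientation: [180.0, -0.0, -141.4]
force: [-0.1, 0.2, -0.4]
opening: 0.0598
gripper_force: 0.0
```

```bash
python3 look.py w4; python3 - <<'E'
from plant import vision
from h import *
a,_=vision.snapshot("top"); p,d=vision.snapshot("scene")
M=load("scene")[2:]; P=cloud(d,*M)*1000
O=np.array([611.5,88.5]);t=np.radians(-15.4);R=np.array([[np.cos(t),np.sin(t)],[-np.sin(t),np.cos(t)]])
S=(P[...,:2]-O)@R.T
m=(S[...,0]>16)&(S[...,0]<116)&(abs(S[...,1])<68)&(P[...,2]>9)&(P[...,2]<200)
print("in bin: n",m.sum(),"z max",np.percentile(P[m][:,2],[50,98]),"xy",np.median(S[m],0))
b=cv2.resize(p[180:320,220:400,::-1],(540,420)); a=cv2.resize(a[130:280,170:370,::-1],(560,420))
cv2.imwrite("pics/s4.png",cv2.resize(np.hstack([a,b]),(800,306)))
E
```

```text
6.1 [0.50732988 0.09969724 0.25234242] [ 1.79996982e+02 -2.58904254e-02 -1.41406743e+02] 0.0597990480046722 station xy [-103.40342429  -16.86780821]
in bin: n 262 z max [29.13869014 53.72815146] xy [64.44211392 10.79829459]
```

View pics/s4.png

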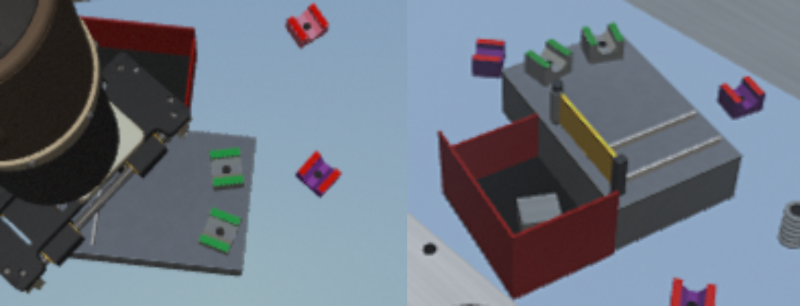

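The flap is shut, and the cap lies in the bin at station (64, 11) with its top about 30 mm up. The green caps haven't moved and the hand is clear.

```bash
python3 -c "
from plant import ctrl
print(ctrl.close_job())"
```

```text
the job is handed in; nothing more can be done
None
```

The red-marked cap was pushed through the finger-held flap into the reject bin, the flap swung shut, the green caps look unmoved, and the job is handed in (no verdict was returned).

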